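Lock the glue-up clamp on a bentwood chair rail with an extension tube

ROBOT

A 7-joint arm with a two-finger parallel gripper is mounted at the origin on the work surface. World frame = base frame: x ahead of the robot, y to its left, z up, the work surface at z = 0. Lengths are in mm, angles in rad, forces in N, time in s.
With the tool pointing down it reaches from about 425 to 950 mm from the base axis. Payload 4.7 kg.
Tool frame: the origin (TCP) lies at the very end of the fingers, on their centre line; the grasp point (between the pads) lies 19 mm behind it; z points along the fingers, y is the line along which they close (so a half turn about z gives the same grasp; the last joint's range is limited). The gripper opens to 87 mm and grips with 3 to 60 N. Pads are 19 mm wide; open, the fingers measure 117 mm over their backs; the gripper's body (75 mm by 190 mm) begins 51 mm behind the grasp point.
Start: joints at [-1.149, 0.469, -0.049, 1.532, 0.024, 1.141, -0.082], TCP at [294.052, 607.604, 222.573] pointing down, gripper open.
Joint ranges: [-2.59, 2.59], [-0.33, 1.99], [-1.39, 1.29], [0.1, 2.45], [-1.04, 4.18], [0.21, 1.99], [-2.66, 2.66]. Speed limits (rad/s): [2.57, 2.57, 3.14, 3.14, 3.14, 3.14, 3.14].

INTERFACE

Orientations are given as [roll, pitch, yaw] about the fixed x, y, z axes, in that order (R = Rz(yaw) Ry(pitch) Rx(roll)).
In Python, from bench import r gives the robot as it stands. The module is installed in compiled form; this text tells all that it offers.
- The arm moves only by the shell command python3 -m crank 'ROWS' [FORCE]. ROWS is JSON, a list of rows, each a list of 3 entries, a list of its own where there are three numbers: the shift along the world's x, y, z in m, then the turn, a rotation vector about the world's x, y, z in degrees, then the closure in counts, from 0 (fully open) to 255 (shut). A call has 1 to 8 rows; each row shifts and turns the commanded pose from where the row before left it; what a row does not reach is not made up. A row lasts 1/12 s, in which the tool goes at most 41.7 mm and 7.16 degrees, less where a joint would pass 70% of its speed; a pose out of reach is approached as far as the arm can. A call with a gripper value outside its range is refused whole. The fingers move at their own pace and stop on an object; FORCE is the grip in N (left out, the last holds). Time passes only in rows, so rows that do not move let the fingers close. It gives the time, the measured TCP pose, the force, the opening and the grip force at its end, in the units of the state.
- r.sense(): the state, without advancing time (a new reading comes with each control period).
- r.grab_frame(name): name is "side" or "top"; returns a dict with "frame" (420x560x3 uint8, red, green, blue), "range_z" (420x560 float32, mm along the optical axis (not along the pixel's ray), 0 where there is no reading), "vertical_fov" (degrees; the focal length in pixels is half the picture's height over the tangent of half this angle, whatever the lens; pixels are square), "cx", "cy" (the principal point, pixels), "k1" (the pictures are not rectified: a ray, as slopes to the right and down, at radius r is drawn at 1 + k1 r^2 times it, then the intrinsics apply), "pose" (4x4, takes a point from camera to world coordinates). Camera axes: x right, y down, z forward; pixel columns grow to the right and rows downward; lengths in mm; the calibration is good to about 2 mm. A picture is of the moment at which its call begins.
- r.close_job(): hands the job in; it is judged then, once.
The state is a dict: "time": time; "joint_pos": joint angles; "joint_vel": joint speeds; "joint_efforts": joint torques, N m; "tool_pos": TCP position; "tcp_rot": TCP orientation; "wrist_force": force on the tool from outside, world axes, zero at the start; "torque": the same for the moment, N m; "finger_gap": finger opening in mm; "finger_force": force on a finger pad.
Only numpy, scipy, OpenCV 4.12 (cv2) and the standard library are available. Lean on these libraries where they do the work, as an engineer would, in place of code of your own. Each camera call takes 0.05 s, during which the arm holds its last target. There are 200 camera calls.

TASK

Clamp down the bent chair rail: take the metal tube that stands on the bench, slip it fully down over the upright lever of the toggle clamp that has the rail under its pad, and with the tube as an extension throw that lever back, away from the rail, past its dead point until it locks home. Leave the tube sitting on the locked lever, and do not throw the lever of the other, empty clamp.

Things in the scene. Friction and masses are not known exactly. Their poses are not given: they have to be found in the camera images.
- clamp_lever (a joint): Lever of the toggle clamp with the dark bent chair rail (24 mm thick) under its pad; fixed 210 x 100 x 20 mm plywood board. Rad: 0 = upright open stop, 0.7 = leaning 40 degrees back, locked stop. A spring holds it at 0 with 1.8 N m; past the dead point at 0.3 the spring pulls it to 0.7 by itself. The rail lies 108 mm from the hinge; the board reaches 60 mm to the other side.
- clamp_seat (a point): On that lever's axis, atop the 40 mm round collar the tube rests on; 75 mm above the bench when upright. Turns with the lever. z: along the lever to its tip, a round steel stub 16 mm thick rising 60 mm from here, the last 16 mm tapering to 6 mm. Hinge axis: 20 mm below (-z), parallel to y. Thrown toward -x (roughly to the robot, up to 20 degrees off); the rail is on the +x side.
- bar: Loose aluminium tube, about 0.25 kg, 190 mm long, 36 mm outside, 26 mm inside, standing on its open flared mouth (48 mm outside, 38 mm inside, narrowing over the lowest 22 mm), black rubber cap on top. Origin: centre of the mouth; z along the tube to the cap. A solid wooden dowel (38 mm thick, 120 mm high) standing nearby is of no use.
- spare_lever (a joint): Lever of the other, identical clamp, which has no rail under its pad; fixed to the bench beside the first, either to its left or to its right. 0 = upright. It must stay upright.
Mind the look-alikes: they are no part of the job. Leave any orange look-alike of the bar alone.

How it is judged:
By the outcome, as a careful person would: the job done as asked, in the order asked, and still so for the second after the job is handed in, with the robot touching nothing.
It also fails if it takes over 48 s, if anything falls off the work surface, if the arm or the gripper's body presses on something with over 40 N, if the wrist force passes 120 N, or if a joint passes its speed limit or range.

## Working session

There is one attempt and no reset: what is moved stays moved. The work goes in short steps, Python scripts to look and compute and a shell command to move; the robot and the scene stay as the last step left them, time stands still between calls to the robot, and variables do not carry over. Pictures are saved under pics/ and viewed, at most 10 in all, crops included, and the job is handed in when it is done.

```bash
mkdir -p pics; cat > h.py <<'E'
import numpy as np, cv2, pickle
from bench import r
def grab(n,tag):
    f=r.grab_frame(n); pickle.dump(f,open(f'{tag}.pkl','wb')); return f
def load(tag): return pickle.load(open(f'{tag}.pkl','rb'))
def rays(f,uv):
    h=f['frame'].shape[0]; F=h/2/np.tan(np.radians(f['vertical_fov'])/2)
    K=np.array([[F,0,f['cx']],[0,F,f['cy']],[0,0,1.]])
    d=(np.array(uv,float).reshape(-1,2)-[f['cx'],f['cy']])/F
    s=d.copy()
    for _ in range(20): s=d/(1+f['k1']*(s**2).sum(1,keepdims=True))
    return s
def cloud(f):
    h,w=f['range_z'].shape; u,v=np.meshgrid(np.arange(w),np.arange(h))
    s=rays(f,np.stack([u,v],-1)); z=f['range_z'].reshape(-1,1)
    p=np.hstack([s*z,z,np.ones_like(z)])@np.array(f['pose']).T
    p=p[:,:3].reshape(h,w,3).copy(); p[f['range_z']==0]=np.nan
    return p
def png(img,name): cv2.imwrite(f'pics/{name}.png',cv2.cvtColor(img,cv2.COLOR_RGB2BGR))
E
python3 - <<'E'
from h import *
for n in('side','top'):
    f=grab(n,n+'0'); print(n,f['vertical_fov'],f['cx'],f['cy'],f['k1'],np.round(f['pose'],2).tolist())
    png(f['frame'],n+'0')
print(r.sense())
E
```

```text
side 47.72871698823146 280.245928281875 207.33493218074133 -0.0852460937517718 [[0.8, -0.42, 0.43, 89.81], [-0.61, -0.54, 0.58, -540.12], [-0.01, -0.72, -0.69, 712.05], [0.0, 0.0, 0.0, 1.0]]
top 45.37235731097518 276.60606663365144 207.49756259894679 -0.08394770037777342 [[0.02, -0.99, 0.11, 388.49], [-1.0, -0.01, 0.01, -9.53], [-0.01, -0.11, -0.99, 931.85], [0.0, 0.0, 0.0, 1.0]]
{'time': 0.1, 'joint_pos': array([-1.14890604,  0.46935781, -0.04857777,  1.53353563,  0.02410676,
        1.14103526, -0.08232256]), 'joint_vel': array([-0.00042229, -0.0009991 , -0.00017411, -0.00304608,  0.00030538,
       -0.00038836, -0.00054001]), 'joint_efforts': array([ 4.79761584e-04, -5.09173894e+01, -8.11718940e-02, -2.36831832e+01,
       -6.14765100e-02,  3.44262819e-02,  5.43163048e-05]), 'tool_pos': array([293.8495935 , 607.0918511 , 221.62278684]), 'tcp_rot': array([-3.13984396e+00,  7.51828901e-05,  2.69079552e+00]), 'wrist_force': array([ 0.55746979,  0.20883047, -0.49002264]), 'torque': array([-0.06339137, -0.0203891 ,  0.040564  ]), 'finger_force': 0.0, 'finger_gap': 86.95217914214494}
```

View pics/side0.png

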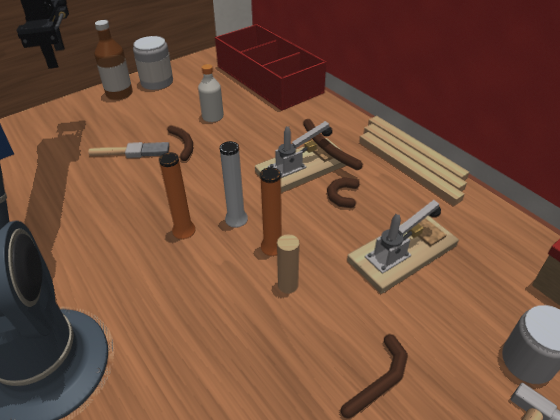

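View pics/top0.png

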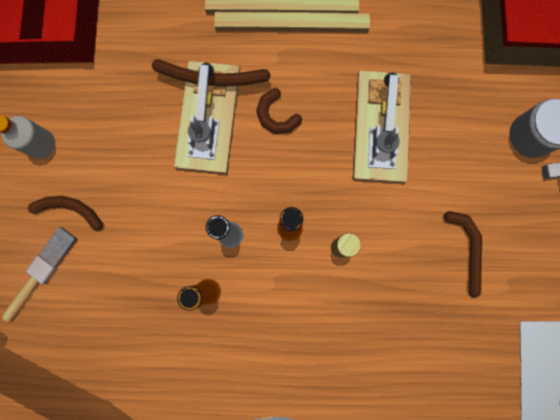

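The grey tube is at side (233,185) / top cap (217,227). Look-alikes: orange tubes at side (178,195) and (271,212), and the dowel at (288,265). The clamp with the rail is at side (290,155) / top (205,125). The empty clamp is at side (395,245) / top (385,130). I choose the grey tube and the rail clamp.

```bash
python3 - <<'E'
from h import *
for t in('side0','top0'):
    f=load(t);P=cloud(f)
    pts={'side0':dict(tubetop=(231,148),tubelow=(234,200),or1=(170,160),or2=(270,174),dow=(288,242),stubtip=(287,130),stub2=(396,218)),
     'top0':dict(tubetop=(217,227),or1=(189,298),or2=(291,218),dow=(348,244),stub=(199,117),boardTL=(188,70),boardTR=(237,70),boardBL=(178,165),boardBR=(225,170),stub2=(388,138))}[t]
    for k,(u,v) in pts.items(): print(t,k,np.round(np.nanmedian(P[v-1:v+2,u-1:u+2].reshape(-1,3),0)))
# merged cloud stats
A=[cloud(load(t)).reshape(-1,3) for t in('side0','top0')]
for nm,Q in zip(('side','top'),A):
    b=A[1][0]
    c=cloud(load('top0'))[227,217,:2]
    m=(np.hypot(*(Q[:,:2]-c).T)<40)
    for lo,hi in((30,70),(70,120),(120,170),(180,200)):
        q=Q[m&(Q[:,2]>lo)&(Q[:,2]<hi)]; 
        if len(q): print(nm,'tube',lo,hi,len(q),np.round(q.min(0)),np.round(q.max(0)))
    c=cloud(load('top0'))[117,199,:2]
    m=(np.hypot(*(Q[:,:2]-c).T)<45)
    for lo,hi in((62,74),(76,85),(85,95),(95,105),(105,115),(115,125),(125,140)):
        q=Q[m&(Q[:,2]>lo)&(Q[:,2]<hi)]; 
        if len(q): print(nm,'stub',lo,hi,len(q),np.round(q.min(0)),np.round(q.max(0)),np.round(np.median(q,0)))
s,t=load('side0')['frame'],load('top0')['frame']
a=cv2.resize(s[100:260,140:340],None,fx=2,fy=2,interpolation=2); b=cv2.resize(t[50:210,140:340],None,fx=2,fy=2,interpolation=2)
png(np.hstack([a,b]),'crop1')
E
```

```text
side0 tubetop [443.  81. 190.]
side0 tubelow [434.  72.  71.]
side0 or1 [337. 119. 190.]
side0 or2 [456. -23. 189.]
side0 dow [ 423. -117.  119.]
side0 stubtip [618. 136. 127.]
side0 stub2 [ 603. -194.  127.]
top0 tubetop [443.  89. 190.]
top0 or1 [337. 128. 190.]
top0 or2 [457. -20. 191.]
top0 dow [ 423. -114.  119.]
top0 stub [643. 141.  83.]
top0 boardTL [742. 171.  52.]
top0 boardTR [754.  83.  20.]
top0 boardBL [569. 188.  21.]
top0 boardBR [561. 100.  19.]
top0 stub2 [ 602. -183.  110.]
side tube 30 70 247 [424.  67.  30.] [457.  97.  70.]
side tube 70 120 343 [424.  66.  70.] [457.  96. 120.]
side tube 120 170 382 [425.  67. 120.] [457.  96. 170.]
side tube 180 200 254 [424.  68. 180.] [460. 105. 192.]
side stub 62 74 152 [600. 118.  62.] [686. 161.  74.] [620. 129.  66.]
side stub 76 85 99 [601. 121.  76.] [681. 156.  85.] [646. 133.  82.]
side stub 85 95 105 [612. 126.  85.] [687. 144.  95.] [666. 134.  90.]
side stub 95 105 30 [612. 128.  95.] [683. 142. 105.] [618. 135.  99.]
side stub 105 115 25 [612. 131. 105.] [624. 142. 115.] [616. 135. 111.]
side stub 115 125 30 [612. 131. 115.] [626. 143. 125.] [617. 136. 120.]
side stub 125 140 20 [614. 133. 126.] [625. 142. 136.] [619. 138. 129.]
top tube 30 70 45 [425.  71.  30.] [456.  92.  70.]
top tube 70 120 71 [425.  72.  70.] [455.  92. 120.]
top tube 120 170 77 [425.  71. 121.] [456.  92. 170.]
top tube 180 200 477 [425.  71. 180.] [461. 107. 194.]
top stub 62 74 163 [600. 122.  62.] [684. 164.  74.] [631. 130.  67.]
top stub 76 85 161 [601. 123.  76.] [674. 161.  85.] [624. 139.  78.]
top stub 85 95 191 [613. 128.  85.] [686. 151.  95.] [666. 137.  90.]
top stub 95 105 27 [614. 130.  95.] [687. 148. 102.] [620. 137.  97.]
top stub 105 115 18 [614. 135. 106.] [624. 148. 115.] [616. 139. 109.]
top stub 115 125 31 [614. 136. 115.] [627. 149. 125.] [617. 139. 121.]
top stub 125 140 26 [616. 136. 125.] [624. 146. 136.] [619. 140. 129.]
```

View pics/crop1.png

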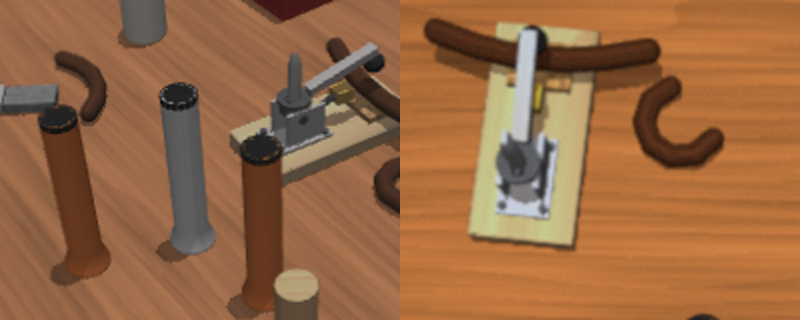

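```bash
python3 -m crank '[[[0.009,-0.032,0.0015],[0,0,1.3],0],[[0.009,-0.032,0.0015],[0,0,1.3],0],[[0.009,-0.032,0.0015],[0,0,1.3],0],[[0.009,-0.032,0.0015],[0,0,1.3],0],[[0.009,-0.032,0.0015],[0,0,1.3],0],[[0.009,-0.032,0.0015],[0,0,1.3],0],[[0.009,-0.032,0.0015],[0,0,1.3],0],[[0.009,-0.032,0.0015],[0,0,1.3],0]]' 
python3 -m crank '[[[0.009,-0.032,0.0015],[0,0,1.3],0],[[0.009,-0.032,0.0015],[0,0,1.3],0],[[0.009,-0.032,0.0015],[0,0,1.3],0],[[0.009,-0.032,0.0015],[0,0,1.3],0],[[0.009,-0.032,0.0015],[0,0,1.3],0],[[0.009,-0.032,0.0015],[0,0,1.3],0],[[0.005,-0.01,0],[0,0,1.2],0],[[0,0,0],[0,0,0],0]]'
```

```text
time: 0.77
tool_pos: [366.1, 349.7, 234.3]
tcp_rot: [-3.141, -0.0, 2.874]
wrist_force: [-0.2, 0.1, 0.2]
finger_gap: 86.9
finger_force: 0.0
time: 1.43
tool_pos: [425.9, 146.1, 243.6]
tcp_rot: [-3.141, 0.0, 3.023]
wrist_force: [-0.0, 0.3, 0.2]
finger_gap: 86.8
finger_force: 0.0
```

```bash
python3 -m crank '[[[0.006,-0.02,0],[0,0,1.2],0],[[0.006,-0.02,0],[0,0,0],0],[[0.005,-0.018,0],[0,0,0],0],[[0,0,0],[0,0,0],0],[[0,0,0],[0,0,0],0]]'
python3 - <<'E'
from h import *
print(r.sense()['tool_pos'])
a=grab('side','s1')['frame'];b=grab('top','t1')['frame']
png(np.hstack([cv2.resize(a[60:260,120:320],None,fx=2,fy=2,interpolation=2),cv2.resize(b[130:330,120:320],None,fx=2,fy=2,interpolation=2)]),'near')
E
```

```text
time: 1.85
tool_pos: [441.8, 92.2, 243.3]
tcp_rot: [3.141, -0.001, 3.05]
wrist_force: [-0.3, 0.4, 0.0]
finger_gap: 86.9
finger_force: 0.0
[441.78460037  92.19563674 243.32692172]
```

View pics/near.png

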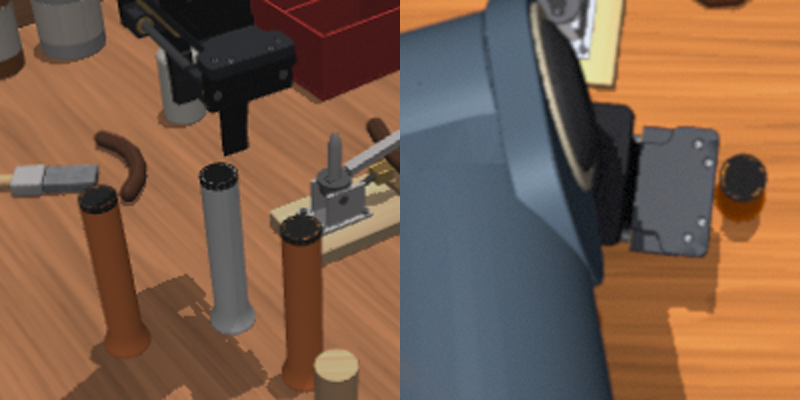

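The gripper hovers over the grey tube, with the near finger at (235,125) and the cap at (218,176) in the crop. Descend and grip.

```bash
python3 -m crank '[[[0,-0.004,-0.018],[0,0,0],0],[[0,0,-0.018],[0,0,0],0],[[0,0,-0.018],[0,0,0],0],[[0,0,-0.018],[0,0,0],0],[[0,0,-0.018],[0,0,0],0],[[0,0,-0.016],[0,0,0],0],[[0,0,0],[0,0,0],0],[[0,0,0],[0,0,0],0]]'
python3 -m crank '[[[0,0,0],[0,0,0],120],[[0,0,0],[0,0,0],150],[[0,0,0],[0,0,0],180],[[0,0,0],[0,0,0],200],[[0,0,0],[0,0,0],220],[[0,0,0],[0,0,0],220],[[0,0,0],[0,0,0],220],[[0,0,0],[0,0,0],220]]' 40
```

```text
time: 2.62
tool_pos: [441.4, 88.7, 137.2]
tcp_rot: [-3.141, -0.002, 3.052]
wrist_force: [0.5, -0.7, 0.3]
finger_gap: 87.1
finger_force: 0.0
time: 3.28
tool_pos: [442.1, 87.6, 137.6]
tcp_rot: [3.141, 0.0, 3.05]
wrist_force: [0.6, 0.2, -0.4]
finger_gap: 41.7
finger_force: 0.0
```

```bash
python3 -m crank '[[[0,0,0],[0,0,0],220],[[0,0,0],[0,0,0],220],[[0,0,0],[0,0,0],220],[[0,0,0],[0,0,0],220],[[0,0,0],[0,0,0],220],[[0,0,0],[0,0,0],220]]'
python3 -m crank '[[[0,0,0.008],[0,0,0],220],[[0,0,0.015],[0,0,0],220],[[0,0,0.015],[0,0,0],220],[[0,0,0.015],[0,0,0],220],[[0,0,0.015],[0,0,0],220],[[0,0,0.015],[0,0,0],220],[[0,0,0.015],[0,0,0],220],[[0,0,0.015],[0,0,0],220]]'
```

```text
time: 3.78
tool_pos: [442.0, 87.6, 137.5]
tcp_rot: [3.142, -0.0, 3.05]
wrist_force: [0.6, -0.4, -0.5]
finger_gap: 35.1
finger_force: 40.0
time: 4.45
tool_pos: [441.6, 87.3, 251.5]
tcp_rot: [-3.141, -0.001, 3.05]
wrist_force: [-0.1, -0.2, -1.9]
finger_gap: 35.6
finger_force: 40.0
```

```bash
python3 -m crank '[[[0,0,0.015],[0,0,0],220],[[0.008,0.002,0.015],[0,0,0],220],[[0.017,0.005,0.01],[0,0,0],220],[[0.02,0.006,0],[0,0,0],220],[[0.02,0.006,0],[0,0,0],220],[[0.02,0.006,0],[0,0,0],220],[[0.02,0.006,0],[0,0,0],220],[[0.02,0.006,0],[0,0,0],220]]'
python3 -m crank '[[[0.02,0.006,0],[0,0,0],220],[[0.016,0.005,0],[0,0,0],220],[[0.011,0.003,0],[0,0,0],220],[[0.006,0.002,0],[0,0,0],220],[[0,0,0],[0,0,0],220],[[0,0,0],[0,0,0],220],[[0,0,0],[0,0,0],220],[[0,0,0],[0,0,0],220]]'
python3 - <<'E'
from h import *
print(r.sense()['tool_pos'],r.sense()['joint_pos'])
a=grab('side','s2')['frame'];b=grab('top','t2')['frame']
png(np.hstack([cv2.resize(a[20:220,190:390],None,fx=2,fy=2,interpolation=2),cv2.resize(b[30:230,100:300],None,fx=2,fy=2,interpolation=2)]),'over')
P=cloud(load('s2')).reshape(-1,3)
for lo,hi in((100,130),(160,170),(170,180),(180,190),(190,200),(200,210),(210,220),(220,230)):
    q=P[(np.hypot(P[:,0]-620,P[:,1]-139)<35)&(P[:,2]>lo)&(P[:,2]<hi)]
    if len(q):print(lo,hi,len(q),np.round(q.min(0)),np.round(q.max(0)),np.round(q.mean(0)))
E
```

```text
time: 5.12
tool_pos: [567.5, 124.7, 290.6]
tcp_rot: [-3.141, -0.001, 3.05]
wrist_force: [0.8, 0.5, -1.6]
finger_gap: 35.9
finger_force: 40.0
time: 5.78
tool_pos: [619.3, 140.3, 290.9]
tcp_rot: [3.141, -0.0, 3.05]
wrist_force: [0.6, 0.7, -1.7]
finger_gap: 36.2
finger_force: 40.0
[619.33610254 140.28405268 290.89174106] [-0.45034537  0.35516607  0.21941342  1.55797344 -0.0804062   1.2374887
  1.2615141 ]
100 130 80 [612. 130. 101.] [628. 145. 130.] [618. 136. 115.]
160 170 116 [595. 114. 160.] [640. 155. 170.] [611. 127. 165.]
170 180 89 [599. 119. 170.] [635. 153. 179.] [612. 129. 174.]
180 190 69 [601. 119. 180.] [630. 147. 190.] [611. 129. 185.]
190 200 75 [601. 119. 190.] [629. 146. 200.] [612. 128. 195.]
200 210 74 [602. 120. 200.] [635. 146. 210.] [613. 128. 205.]
210 220 75 [602. 120. 210.] [636. 147. 220.] [613. 129. 215.]
220 230 79 [601. 121. 220.] [633. 147. 230.] [613. 128. 225.]
```

View pics/over.png

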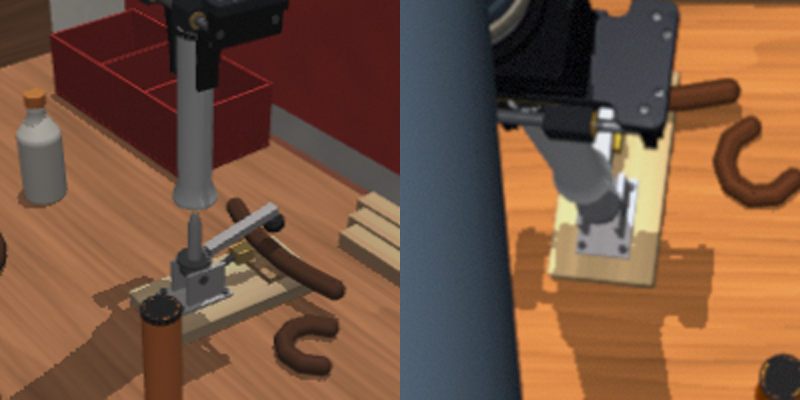

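The tube hangs upright directly above the rail clamp's stub: mouth at (195,200) and stub at (195,225) in the crop. Lower it.

```bash
python3 -m crank '[[[0,0,-0.008],[0,0,0],220],[[0,0,-0.008],[0,0,0],220],[[0,0,-0.008],[0,0,0],220],[[0,0,-0.008],[0,0,0],220],[[0,0,-0.008],[0,0,0],220],[[0,0,-0.006],[0,0,0],220],[[0,0,0],[0,0,0],220]]'
python3 - <<'E'
from h import *
s=r.sense();print(s['wrist_force'],s['torque'],s['tool_pos'])
E
```

```text
time: 6.47
tool_pos: [619.1, 140.4, 242.4]
tcp_rot: [-3.14, -0.003, 3.05]
wrist_force: [0.9, 0.2, -2.5]
finger_gap: 35.4
finger_force: 40.0
[ 0.91326107  0.20278837 -2.52105523] [0.01003309 0.01265881 0.0101469 ] [619.05952862 140.38571701 242.43159217]
```

```bash
python3 -m crank '[[[0,0,-0.007],[0,0,0],220],[[0,0,-0.007],[0,0,0],220],[[0,0,-0.006],[0,0,0],220],[[0,0,-0.004],[0,0,0],220],[[0,0,-0.003],[0,0,0],220],[[0,0,0],[0,0,0],220]]'
python3 -m crank '[[[0,0,-0.002],[0,0,0],220],[[0,0,-0.001],[0,0,0],220],[[0,0,0],[0,0,0],220]]'
```

```text
time: 6.97
tool_pos: [620.5, 140.6, 220.5]
tcp_rot: [3.141, 0.001, 3.05]
wrist_force: [-3.9, -0.8, 11.4]
finger_gap: 35.9
finger_force: 40.0
time: 7.22
tool_pos: [621.1, 140.6, 220.2]
tcp_rot: [3.139, 0.004, 3.05]
wrist_force: [-7.5, -1.9, 20.5]
finger_gap: 35.8
finger_force: 40.0
```

```bash
python3 -m crank '[[[0,0,0.002],[0,0,0],220],[[0,0,0.001],[0,0,0],220],[[0,0,0],[0,0,0],220]]'
python3 - <<'E'
from h import *
s=r.sense();print(s['wrist_force'],s['torque'])
a=grab('side','s3')['frame']
png(np.hstack([cv2.resize(a[60:220,220:350],None,fx=3,fy=3,interpolation=2),cv2.resize(load('s0' if 0 else 'side0')['frame'][60:220,220:350],None,fx=3,fy=3,interpolation=2)]),'seat')
P=cloud(load('s3')).reshape(-1,3)
for lo in range(60,220,10):
    q=P[(np.hypot(P[:,0]-620,P[:,1]-139)<36)&(P[:,2]>lo)&(P[:,2]<lo+10)]
    if len(q):print(lo,len(q),np.round(q.min(0)),np.round(q.max(0)),np.round(q.mean(0)))
E
```

```text
time: 7.47
tool_pos: [620.6, 140.6, 220.5]
tcp_rot: [3.14, 0.002, 3.05]
wrist_force: [-3.8, -1.1, 9.4]
finger_gap: 35.6
finger_force: 40.0
[-3.79903658 -1.12441742  9.39662634] [-0.30621024  1.02236035 -0.03824556]
60 88 [599. 117.  60.] [649. 163.  70.] [619. 128.  64.]
70 61 [600. 119.  70.] [652. 145.  79.] [616. 129.  74.]
80 83 [596. 114.  82.] [655. 156.  90.] [620. 128.  86.]
90 104 [598. 115.  90.] [640. 157. 100.] [612. 127.  95.]
100 73 [600. 119. 100.] [634. 154. 110.] [613. 129. 105.]
110 61 [602. 120. 110.] [631. 144. 120.] [612. 128. 115.]
120 60 [602. 120. 120.] [631. 144. 130.] [613. 128. 125.]
130 61 [602. 119. 130.] [630. 143. 140.] [613. 127. 135.]
140 64 [602. 120. 140.] [631. 144. 150.] [613. 127. 145.]
150 70 [602. 120. 150.] [632. 143. 160.] [612. 129. 155.]
160 67 [603. 120. 160.] [636. 144. 170.] [614. 128. 166.]
170 69 [603. 119. 171.] [636. 150. 180.] [613. 129. 175.]
180 76 [602. 120. 180.] [635. 150. 190.] [613. 129. 185.]
190 75 [602. 120. 190.] [633. 150. 200.] [613. 129. 195.]
200 76 [602. 120. 200.] [634. 149. 210.] [613. 129. 205.]
210 58 [602. 119. 210.] [632. 149. 220.] [610. 131. 215.]
```

View pics/seat.png

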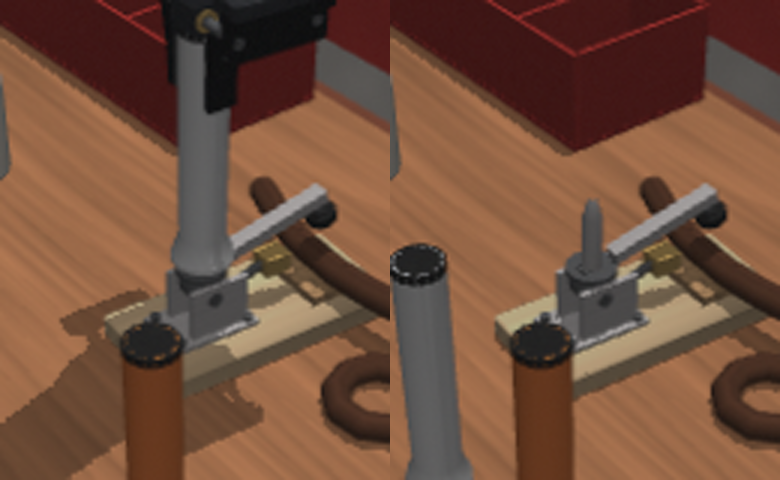

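The flare at (200,250) sits a few mm above the collar, and its +x edge meets the pad arm (force −x). Lift a little, shift toward −x within the bore's play, and lower again.

```bash
python3 -m crank '[[[0,0,0.005],[0,0,0],220],[[-0.002,0,0],[0,0,0],220],[[-0.002,0,0],[0,0,0],220],[[0,0,0],[0,0,0],220]]'
python3 -m crank '[[[0,0,-0.004],[0,0,0],220],[[0,0,-0.003],[0,0,0],220],[[0,0,-0.003],[0,0,0],220],[[0,0,-0.002],[0,0,0],220],[[0,0,0],[0,0,0],220]]'
```

```text
time: 7.85
tool_pos: [615.3, 140.6, 221.9]
tcp_rot: [-3.141, -0.001, 3.051]
wrist_force: [0.2, -0.5, -1.5]
finger_gap: 35.5
finger_force: 40.0
time: 8.27
tool_pos: [618.7, 140.8, 218.9]
tcp_rot: [3.138, 0.008, 3.05]
wrist_force: [-9.2, -1.2, 33.7]
finger_gap: 35.2
finger_force: 40.0
```

```bash
python3 -m crank '[[[0,0,0.006],[0,0,0],220],[[0,0,0.002],[0,0,0],220],[[0,0,0],[0,0,0],220]]'
python3 - <<'E'
from h import *
f=load('top0');P=cloud(f)
for v in range(90,140,3):
    print(v,[tuple(np.round(P[v,u]).astype(int)) if np.isfinite(P[v,u,0]) else None for u in range(194,212,3)])
Q=np.vstack([P.reshape(-1,3),cloud(load('side0')).reshape(-1,3)])
for x in range(592,690,6):
    q=Q[(abs(Q[:,0]-x)<3)&(abs(Q[:,1]-139+(x-620)*.096)<24)&(Q[:,2]>60)]
    if len(q):print(x,len(q),np.round(np.percentile(q[:,2],[0,50,90,100])), np.round([q[:,1].min(),q[:,1].max()]))
png(cv2.resize(f['frame'][70:160,160:250],(720,720)[:2],interpolation=2)[:600],'clamp')
E
```

```text
time: 8.52
tool_pos: [616.6, 140.8, 219.4]
tcp_rot: [3.141, 0.002, 3.05]
wrist_force: [-0.6, -0.5, 8.1]
finger_gap: 35.5
finger_force: 40.0
90 [(np.int64(711), np.int64(162), np.int64(29)), (np.int64(712), np.int64(157), np.int64(27)), (np.int64(688), np.int64(139), np.int64(93)), (np.int64(687), np.int64(134), np.int64(96)), (np.int64(688), np.int64(129), np.int64(94)), (np.int64(711), np.int64(134), np.int64(29))]
93 [(np.int64(707), np.int64(163), np.int64(22)), (np.int64(708), np.int64(157), np.int64(22)), (np.int64(683), np.int64(139), np.int64(93)), (np.int64(682), np.int64(134), np.int64(94)), (np.int64(682), np.int64(128), np.int64(94)), (np.int64(694), np.int64(128), np.int64(61))]
96 [(np.int64(703), np.int64(163), np.int64(19)), (np.int64(703), np.int64(158), np.int64(19)), (np.int64(677), np.int64(139), np.int64(93)), (np.int64(678), np.int64(134), np.int64(90)), (np.int64(680), np.int64(129), np.int64(86)), (np.int64(688), np.int64(128), np.int64(63))]
99 [(np.int64(696), np.int64(163), np.int64(20)), (np.int64(697), np.int64(157), np.int64(19)), (np.int64(672), np.int64
[... 3732 characters left out ...]
.int64(608), np.int64(129), np.int64(72)), (np.int64(610), np.int64(125), np.int64(62))]
598 13 [61. 64. 66. 69.] [120. 130.]
604 114 [60. 74. 77. 78.] [122. 164.]
610 130 [ 60.  74.  78. 120.] [120. 163.]
616 264 [ 60.  91. 124. 136.] [120. 161.]
622 158 [ 61.  79. 128. 134.] [119. 161.]
628 66 [ 60.  75.  78. 130.] [119. 161.]
634 58 [60. 74. 77. 79.] [119. 158.]
640 82 [62. 76. 83. 86.] [118. 156.]
646 73 [61. 80. 85. 87.] [119. 158.]
652 64 [64. 84. 87. 89.] [122. 157.]
658 46 [76. 87. 90. 90.] [129. 145.]
664 49 [80. 88. 91. 91.] [128. 144.]
670 56 [61. 90. 92. 95.] [126. 144.]
676 80 [61. 90. 93. 97.] [126. 143.]
682 78 [61. 91. 94. 98.] [123. 143.]
688 76 [60. 93. 96. 99.] [122. 143.]
```

View pics/clamp.png

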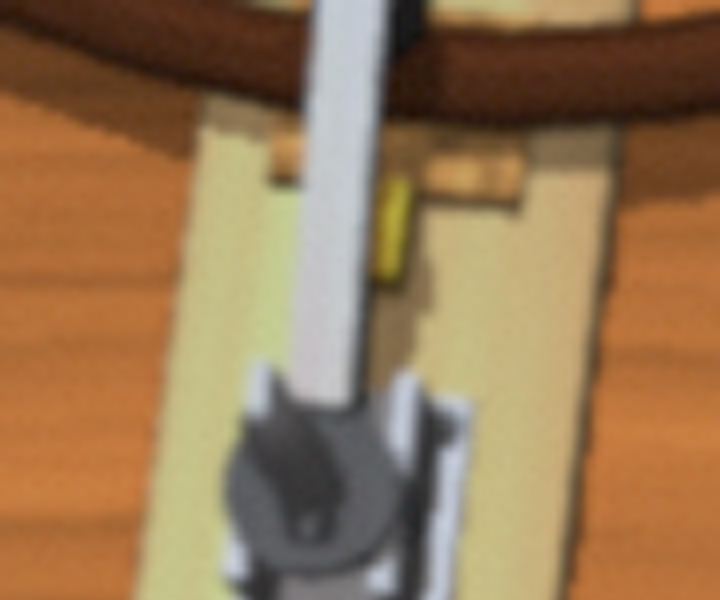

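```bash
python3 -m crank '[[[0,0,0.003],[0,0,0],220],[[-0.002,0,0],[0,0,0],220],[[-0.002,0,0],[0,0,0],220],[[0,0,0],[0,0,0],220]]'
python3 -m crank '[[[0,0,-0.003],[0,0,0],220],[[0,0,-0.003],[0,0,0],220],[[0,0,0],[0,0,0],220]]'
```

```text
time: 8.85
tool_pos: [613.9, 140.7, 220.9]
tcp_rot: [3.141, 0.005, 3.05]
wrist_force: [5.7, 0.1, -4.0]
finger_gap: 35.3
finger_force: 40.0
time: 9.1
tool_pos: [614.4, 140.7, 218.8]
tcp_rot: [3.14, 0.006, 3.05]
wrist_force: [0.2, -0.0, 12.0]
finger_gap: 35.5
finger_force: 40.0
```

```bash
python3 - <<'E'
from h import *
f=grab('side','s4');P=cloud(f)
s=r.sense();print(s['tool_pos'],s['wrist_force'],s['torque'])
for t in('s2','s3','s4'):
  f=load(t);P=cloud(f);Q=P.reshape(-1,3)
  q=Q[(Q[:,0]<600)&(Q[:,0]>590)&(abs(Q[:,1]-135)<30)&(Q[:,2]>75)&(Q[:,2]<190)]
  print(t,np.round(np.percentile(q[:,2],[0,5,50,100]),1) if len(q) else 0)
  # widths by z : projection along axis; image columns
  for v in range(130,155,2) if t!='s2' else []:
    row=[(u,*np.round(P[v,u]).astype(int)) for u in range(276,300,4) if np.isfinite(P[v,u,0])]
    print(v,[tuple(map(int,a)) for a in row])
E
```

```text
[614.40085826 140.73685831 218.78359852] [ 1.23497648  0.09933105 11.63908595] [-0.0708352  -0.66147591  0.01895378]
s2 [ 77.4 154.7 161.4 170.4]
s3 [76.6 83.9 89.3 99.8]
130 [(276, 709, 300, 0), (280, 605, 144, 128), (284, 607, 133, 133), (288, 612, 125, 136), (292, 620, 122, 134), (296, 750, 266, 2)]
132 [(276, 707, 297, -4), (280, 603, 141, 125), (284, 606, 131, 130), (288, 610, 123, 132), (292, 621, 123, 127), (296, 746, 262, -1)]
134 [(276, 699, 287, -1), (280, 604, 143, 119), (284, 604, 129, 126), (288, 614, 127, 123), (292, 621, 122, 123), (296, 740, 255, -1)]
136 [(276, 692, 278, 1), (280, 604, 144, 113), (284, 605, 130, 120), (288, 611, 124, 120), (292, 620, 121, 119), (296, 736, 249, -2)]
138 [(276, 689, 273, -1), (280, 603, 143, 109), (284, 606, 131, 114), (288, 611, 123, 116), (292, 621, 123, 112), (296, 640, 132, 98)]
140 [(276, 684, 267, -2), (280, 603, 142, 103), (284, 605, 130, 110), (288, 613, 126, 109), (292, 621, 122, 107), (296, 636, 127, 98)]
142 [(276, 679, 260, -2), (280, 602, 140, 100), (284, 606, 131, 103), (288, 611, 123, 106), (292, 619, 120, 104), (296, 63
[... 1835 characters left out ...]
, (288, 610, 123, 101), (292, 618, 119, 100), (296, 635, 126, 88)]
146 [(276, 594, 144, 90), (280, 597, 135, 94), (284, 602, 127, 97), (288, 609, 121, 97), (292, 618, 118, 95), (296, 633, 123, 85)]
148 [(276, 593, 144, 85), (280, 595, 132, 91), (284, 601, 126, 92), (288, 607, 119, 94), (292, 617, 117, 90), (296, 702, 207, -1)]
150 [(276, 604, 159, 66), (280, 596, 133, 85), (284, 599, 123, 89), (288, 607, 118, 89), (292, 615, 115, 87), (296, 679, 179, 20)]
152 [(276, 602, 157, 63), (280, 594, 131, 81), (284, 599, 122, 85), (288, 609, 121, 81), (292, 621, 122, 75), (296, 678, 177, 16)]
154 [(276, 602, 157, 57), (284, 604, 130, 72), (288, 613, 126, 71), (292, 619, 120, 71), (296, 631, 121, 65)]
```

The pad arm root (about z 82 at x 640) holds up the +x side of the flare. Leaning the tube a few degrees toward −x, within the bore's play, should let it go down to the collar.

```bash
python3 -m crank '[[[-0.001,0,0.002],[-0.15,-1.5,0],220],[[-0.002,0,0],[-0.15,-1.5,0],220],[[-0.003,0,0],[-0.15,-1.5,0],220],[[-0.003,0,0],[-0.15,-1.5,0],220],[[0,0,0],[0,0,0],220]]'
python3 -m crank '[[[0,0,-0.002],[0,0,0],220],[[0,0,-0.002],[0,0,0],220],[[0,0,-0.002],[0,0,0],220],[[0,0,0],[0,0,0],220]]'
```

```text
time: 9.57
tool_pos: [603.2, 141.5, 217.3]
tcp_rot: [3.141, 0.109, 3.052]
wrist_force: [6.4, 1.4, -4.2]
finger_gap: 35.8
finger_force: 40.0
time: 9.9
tool_pos: [604.8, 141.5, 216.5]
tcp_rot: [3.139, 0.109, 3.05]
wrist_force: [-5.4, -0.1, 21.2]
finger_gap: 35.6
finger_force: 40.0
```

```bash
python3 -m crank '[[[-0.011,0.001,-0.0015],[-0.4,-4,0],220],[[-0.011,0.001,-0.002],[-0.4,-4,0],220],[[-0.011,0.001,-0.003],[-0.4,-4,0],220],[[0,0,0],[0,0,0],220],[[0,0,0],[0,0,0],220]]'
python3 - <<'E'
from h import *
s=r.sense();print(s['joint_pos'],s['torque'])
E
```

```text
time: 10.32
tool_pos: [572.0, 144.7, 208.2]
tcp_rot: [3.141, 0.322, 3.052]
wrist_force: [1.2, 0.5, 9.2]
finger_gap: 35.4
finger_force: 40.0
[-0.62005937  0.21002431  0.25715782  1.99532074  0.14593431  0.65880059
  1.00221746] [ 0.18440995 -0.83974636  0.12025342]
```

```bash
python3 -m crank '[[[-0.0107,0.001,-0.004],[-0.4,-4,0],220],[[-0.0104,0.001,-0.0045],[-0.3,-3,0],220],[[0,0,0],[0,0,0],220],[[0,0,0],[0,0,0],220]]'
python3 - <<'E'
from h import *
s=r.sense();print(s['joint_pos'],s['torque'])
E
```

```text
time: 10.65
tool_pos: [551.3, 146.2, 199.7]
tcp_rot: [-3.14, 0.444, 3.052]
wrist_force: [2.4, -0.2, 9.8]
finger_gap: 35.7
finger_force: 40.0
[-0.73648214  0.15468189  0.3097731   2.12856209  0.36344384  0.50619718
  0.7541242 ] [-0.11932916 -1.00286521 -0.03145988]
```

```bash
python3 -m crank '[[[-0.01,0.001,-0.005],[-0.2,-2,0],220],[[-0.0097,0.001,-0.006],[-0.2,-2,0],220],[[0,0,0],[0,0,0],220],[[0,0,0],[0,0,0],220]]' 12
python3 - <<'E'
from h import *
s=r.sense();print(s['joint_pos'],s['torque'])
E
```

```text
time: 10.98
tool_pos: [528.4, 148.1, 185.8]
tcp_rot: [-3.136, 0.508, 3.054]
wrist_force: [-3.0, 2.2, 5.9]
finger_gap: 36.4
finger_force: 12.0
[-0.84019686  0.12965183  0.35907854  2.22720147  0.58315369  0.42736978
  0.49728664] [0.33787593 0.55779705 0.1801762 ]
```

```bash
python3 -m crank '[[[-0.009,0.001,-0.0065],[-0.1,-1,0],220],[[-0.006,0.001,-0.005],[-0.1,-1,0],220],[[0,0,0],[0,0,0],220],[[0,0,0],[0,0,0],220]]' 5
python3 - <<'E'
from h import *
s=r.sense();print(s['joint_pos'],s['torque'])
a=grab('side','s5')['frame']
png(cv2.resize(a[60:220,180:350],None,fx=3.5,fy=3.5,interpolation=2),'thrown')
E
```

```text
time: 11.32
tool_pos: [512.7, 148.5, 172.7]
tcp_rot: [-3.132, 0.54, 3.054]
wrist_force: [-0.4, 0.1, -1.8]
finger_gap: 36.8
finger_force: 5.0
[-0.91123859  0.12591655  0.39589432  2.29005973  0.7558526   0.38756114
  0.29344959] [ 0.10033744  0.9903045  -0.04559955]
```

View pics/thrown.png

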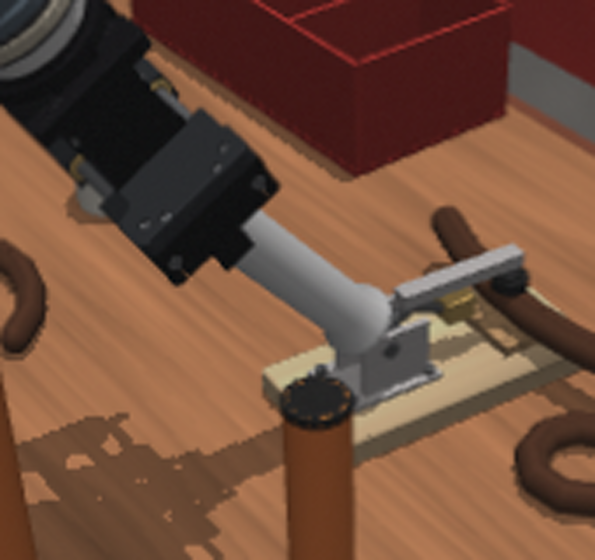

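The lever is thrown back, the pad is down on the rail (515,280), and the flare (365,320) is at the collar. Nudge the tube along its axis to seat it, then release.

```bash
python3 -m crank '[[[0,0,0],[0,0,0],220],[[0,0,0],[0,0,0],220],[[0.002,0,-0.002],[0,0,0],220],[[0.002,0,-0.002],[0,0,0],220],[[0.001,0,-0.002],[0,0,0],220],[[0,0,0],[0,0,0],220]]' 15
python3 -m crank '[[[0,0,0],[0,0,0],200],[[0,0,0],[0,0,0],150],[[0,0,0],[0,0,0],100],[[0,0,0],[0,0,0],50],[[0,0,0],[0,0,0],0],[[0,0,0],[0,0,0],0],[[0,0,0],[0,0,0],0],[[0,0,0],[0,0,0],0]]'
python3 - <<'E'
from h import *
f=grab('side','s6');grab('top','t6');P=cloud(f).reshape(-1,3)
a=f['frame']
png(cv2.resize(a[60:220,180:350],None,fx=3.5,fy=3.5,interpolation=2),'released')
E
```

```text
time: 11.87
tool_pos: [519.1, 149.0, 168.5]
tcp_rot: [-3.136, 0.543, 3.051]
wrist_force: [-11.4, -1.6, 10.8]
finger_gap: 35.9
finger_force: 15.0
time: 12.53
tool_pos: [519.4, 149.6, 168.1]
tcp_rot: [-3.136, 0.544, 3.052]
wrist_force: [0.0, 0.3, -0.2]
finger_gap: 68.1
finger_force: 0.0
```

View pics/released.png

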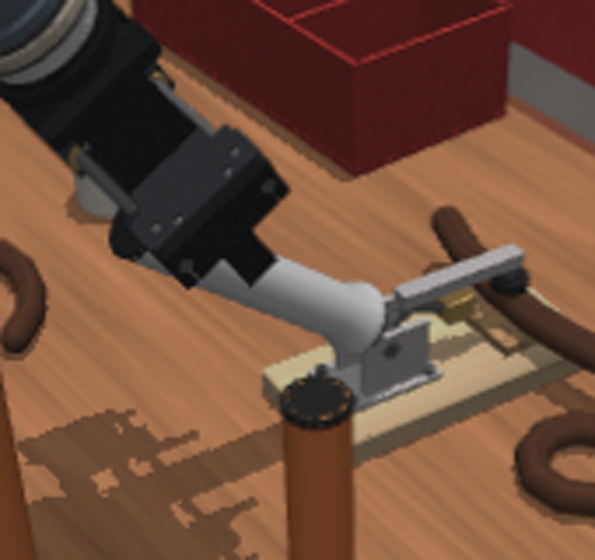

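```bash
python3 -m crank '[[[0,0,0],[0,0,0],0],[[0,0,0],[0,0,0],0],[[0,0,0],[0,0,0],0],[[0,0,0.01],[0,0,0],0],[[0,0,0.015],[0,0,0],0],[[0,0,0.015],[0,0,0],0],[[0,0,0.015],[0,0,0],0],[[0,0,0.015],[0,0,0],0]]'
python3 -m crank '[[[0,0,0.02],[0,0,0],0],[[0,0,0.02],[0,0,0],0],[[0,0,0.02],[0,0,0],0],[[0,0,0.02],[0,0,0],0],[[0,0,0.02],[0,0,0],0],[[0,0,0.02],[0,0,0],0],[[0,0,0],[0,0,0],0],[[0,0,0],[0,0,0],0]]'
python3 - <<'E'
from h import *
f=grab('side','s7');P=cloud(f).reshape(-1,3)
a=f['frame']
# tube in hinge plane coords: s along throw dir, z
d=np.array([-.995,.096]);s=(P[:,:2]-[620,139.5])@d; w=(P[:,:2]-[620,139.5])@np.array([.096,.995])
for lo in range(0,180,12):
    m=(abs(w)<22)&(s>lo)&(s<lo+12)&(P[:,2]>35)&(P[:,2]<250)
    if m.any():print(lo,m.sum(),np.round(np.percentile(P[m,2],[0,50,100])))
png(cv2.resize(a[20:240,180:460],None,fx=2.7,fy=2.7,interpolation=2),'final')
E
```

```text
time: 13.3
tool_pos: [519.1, 149.5, 238.7]
tcp_rot: [-3.137, 0.543, 3.052]
wrist_force: [0.3, -0.3, 0.5]
finger_gap: 86.9
finger_force: 0.0
time: 13.97
tool_pos: [519.5, 149.8, 358.9]
tcp_rot: [-3.139, 0.545, 3.051]
wrist_force: [-0.0, -0.8, -0.1]
finger_gap: 87.2
finger_force: 0.0
0 95 [36. 65. 99.]
12 99 [ 35.  88. 105.]
24 104 [ 59.  91. 115.]
36 93 [ 66.  99. 123.]
48 89 [ 86. 114. 133.]
60 98 [ 96. 122. 144.]
72 92 [105. 132. 152.]
84 100 [116. 144. 164.]
96 103 [124. 154. 172.]
108 111 [135. 162. 184.]
120 107 [145. 173. 193.]
132 119 [154. 183. 204.]
144 139 [164. 197. 208.]
156 133 [172. 191. 202.]
168 17 [180. 184. 187.]
```

View pics/final.png

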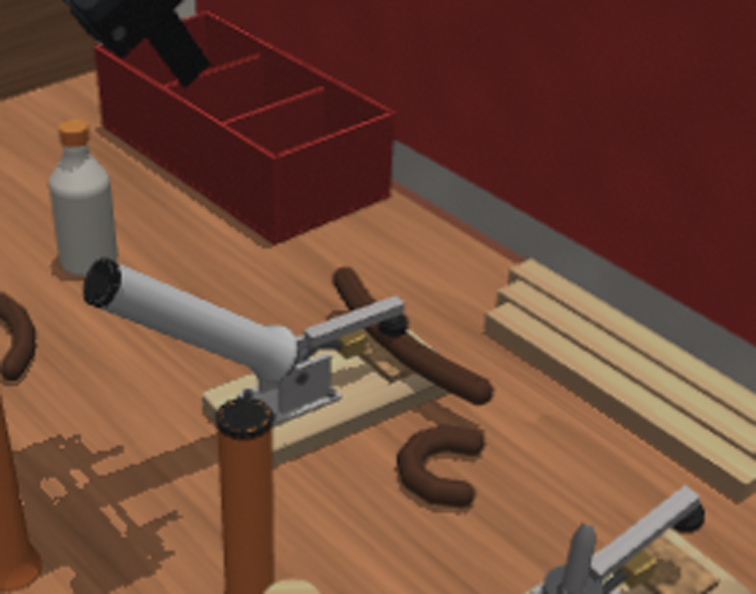

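The gripper is clear. The tube sits on the thrown lever with its flare at the collar (280,355), and the mouth works out within about 4 mm of the seat. The pad is on the rail (395,320), and the spare lever is upright (578,555). Hand in.

```bash
python3 -c "
from bench import r
print(r.close_job())"
```

```text
the job is handed in; nothing more can be done
None
```

I handed the job in at about 14 s: the tube is on the rail clamp's lever, which is thrown back with its pad down on the rail, and the spare lever was not touched. Before the throw, the pad arm kept the tube about 4 mm short of its seat; it seated fully only once the lever was back.

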